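# Fit the cell in the transport logger

## Robot

A 6-joint arm with a two-finger parallel gripper is mounted at the origin on the work surface. World frame = base frame: x ahead of the robot, y to its left, z up, the work surface at z = 0. Lengths are in m, angles in rad, forces in N, time in s.
With the tool pointing down it reaches from about 0.3 to 0.875 m from the base axis. Payload 6.4 kg.
Tool frame: the origin (TCP) lies at the very end of the fingers, on their centre line; the grasp point (between the pads) lies 19 mm behind it; z points along the fingers, y is the line along which they close (so a half turn about z gives the same grasp; the last joint's range is limited). The gripper opens to 85 mm and grips with 20 to 120 N. Pads are 22 mm wide; open, the fingers measure 114 mm over their backs; the gripper's body (76 mm by 85 mm) begins 54 mm behind the grasp point. The pads swing forward as they close: fully open they stand 13 mm farther back than shut.
Start: joints at [-1.393, 0.181, 1.607, -0, 1.354, -0.206], TCP at [0.215, -0.533, 0.231] pointing down, gripper open.
Joint ranges: [-2.99, 2.99], [-0.89, 2.07], [0.3, 2.58], [-1.14, 4.28], [0, 2.63], [-3.12, 3.12]. Speed limits (rad/s): [2.57, 2.57, 3.01, 3.14, 3.14, 3.14].

## Interface

Orientations are given as a unit quaternion [w, x, y, z].
In Python, from bench import ctrl gives the robot as it stands.
- The arm moves only by the tool jog_arm, never from a script. Its argument "series" is a list that holds one entry, the list of rows, each a list of 7 numbers: the shift along the tool's x, y, z in mm, then the turn, a rotation vector about the tool's x, y, z in rad, then the finger opening in mm, from 0 to 85.4. In form: [[[tx, ty, tz, rx, ry, rz, gripper], ...]]. A call has exactly 10 rows; each row shifts and turns the commanded pose from where the row before left it, along the tool's axes as they then stand; what a row does not reach is not made up. A row lasts 1/10 s, in which the tool goes at most 50 mm and 8.59 degrees, less where a joint would pass 70% of its speed; a pose out of reach is approached as far as the arm can. A call with a gripper value outside its range is refused whole. The fingers move at their own pace and stop on an object; the grip force is fixed at half the most. Time passes only in rows, so rows that do not move let the fingers close, or fill a call up. It gives the time, the measured TCP pose, the force, the opening and the grip force at its end, in the units of the state.
- ctrl.get_obs(): the state, without advancing time (a new reading comes with each control period).
- ctrl.camera(name): name is "scene" or "top"; returns a dict with "frame" (420x560x3 uint8, blue, green, red), "z_map" (420x560 float32, m along the optical axis (not along the pixel's ray), 0 where there is no reading), "fx", "fy", "cx", "cy" (pixels), "xyz" and "rotation" of the camera in the world. Camera axes: x right, y down, z forward; pixel columns grow to the right and rows downward; lengths in m; the calibration is good to about 2 mm. A picture is of the moment at which its call begins.
- ctrl.hand_in(): hands the job in; it is judged then, once.
The state is a dict: "time_s": time; "q": joint angles; "dq": joint speeds; "joint_efforts": joint torques, N m; "eef_pos": TCP position; "eef_rot": TCP orientation; "wrist_force": force on the tool from outside, world axes, zero at the start; "torque": the same for the moment, N m; "opening": opening from 0.0 (shut) to 1.0 (fully open); "grasp_force": force on a finger pad.
Only numpy, scipy, OpenCV 4.12 (cv2) and the standard library are available. Lean on these libraries where they do the work, as an engineer would, in place of code of your own. Each camera call takes 0.05 s, during which the arm holds its last target. There are 200 camera calls.

## Task

Take the fattest of the three battery cells from the rack and fit it in the open bay of the temperature logger: tilt it, push its flat end in under the roof against the spring contact, then press the button end down gently until the steel latch snaps back over the button and the cell lies level. Do not force the cell or lean on the logger, and leave everything else on the bench where it is.

Things in the scene. Friction and masses are not known exactly. Their poses are not given: they have to be found in the camera images.
- cell: the cell to fit, the fattest of the three: a grey cylinder with steel ends, 33 mm diameter, 59 mm long without the button, 0.08 to 0.16 kg, lying in one of the rack's three troughs (which one varies). Origin at the middle of its axis; x runs along the axis towards the button end, a steel stud 9 mm across that stands 4 mm out of that end. It may be rolled about its axis by any angle.
- cell_flat (a point): centre of the cell's flat end (x = -29.5 mm in the cell's frame)
- cell_button (a point): centre of the cell's other end face (x = +29.5 mm), at the root of the button
- logger: white temperature logger fixed to the bench, cover off. Origin on the bench under the bay's centre; +x along the bay to the latch end, -x to the spring end, z up. In its frame, mm: base slab x -75 to 75, y -46 to 120, top z = 10; console y 70 to 115, x -65 to 65, top z = 32. The bay stands on the slab on spacers: all of it is 0 to 6 mm higher than the z values below; how much is not told: feel
- bay (a point): where the fitted cell's origin lies with no spacers: (0, 0, 32.5) mm in the logger's frame, the cell's x along the logger's x, its button-end face against the stop posts. The cell rests on a rib 16 wide, x -44 to 28, top z = 16, on a plate (x -53 to 47, |y| < 23, top z = 11); the bay's middle is open at both sides for fingers
- roof_edge (a point): lower front edge of the pocket's roof (no spacers), (-24, 0, 62) mm in the logger's frame. The roof is a tongue 20 wide, 3 thick, back to x = -53. Pocket: side walls |y| 19 to 23, x -48 to -30, top z = 46; back wall inner face x = -47, top z = 64. A cell tilted about 28 degrees, flat end low, slides in along its own axis between roof and latch
- posts (a point): midway between the tops of the two steel stop posts (no spacers), (29.5, 0, 34) mm in the logger's frame: inner faces x = 29.5, |y| 8 to 14, 5 thick. Just inside them low cheeks guide the cell: |y| 18.5 to 22.5, x 22 to 27, top z = 26
- hook_tip (a point): tip of the free latch's hook, at its underside (no spacers): (30.5, 0, 38.5) mm in the logger's frame; does not move with the latch
- contact (a joint): spring contact in the pocket, a 16 mm disc centred at z = 32.5 mm on the bay's middle line: 0 when free (face at x = -26 mm), grows (m) as it is pushed to -x, 0.014 at the stop; 2 N at first, 0.5 N per mm more. A fitted cell holds it at about 0.0035
- latch (a joint): steel latch behind the posts, 12 mm wide, on the middle line; its hook has a steep ramp on top, from z = 40 at the tip to z = 45 mm at x = 33. 0 when free, grows (m) as pushed outwards (+x), stop 0.006; 3 N at first, 0.8 N per mm more. The button coming down pushes it back; it snaps to 0 over the button only when that end of the cell is within 1.5 mm of the rib
- rack: white cell rack fixed to the bench: plate 90 x 215 x 6 mm, origin under its centre; three troughs along x at y = -75, 0, +75 mm, each between two small ribs (40 long, 3 wide, 4 high, 26 mm apart between centres); cells lie on the plate, buttons towards +x
- short_cell: bystander: cell 26 mm diameter, 44 mm long; origin mid axis
- long_cell: bystander: cell 26 mm diameter, 70 mm long; origin mid axis
- cover: bystander: the logger's bay cover, a grey plate 45 x 85 x 9 mm; origin under its centre
- marker: bystander: black marker pen 115 x 13 x 13 mm; origin under its centre
- microplate: bystander: well plate 86 x 128 x 14 mm; origin under its centre
- tube_rack: bystander: rack of capped tubes 80 x 150 x 90 mm; origin under its centre
- bottle: bystander: white bottle, 64 mm diameter, 150 mm high; origin under its centre
Mind the look-alikes: they are no part of the job. What is shaped like the cell but blue or turquoise is not meant. Leave any yellow look-alike of the logger alone.

How it is judged:
By the outcome, as a careful person would: the job done as asked, in the order asked, and still so for the second after the job is handed in, with the robot touching nothing.
It also fails if it takes over 64 s, if anything falls off the work surface, if the arm or the gripper's body presses on something with over 40 N, if the wrist force passes 120 N, or if a joint passes its speed limit or range.

## Working session

There is one attempt and no reset: what is moved stays moved. The work goes in short steps, Python scripts to look and compute and a tool call to move; the robot and the scene stay as the last step left them, time stands still between calls to the robot, and variables do not carry over. Pictures are saved under pics/ and viewed, at most 10 in all, crops included, and the job is handed in when it is done.

Besides the shell and the picture viewer there is one more tool, called as name(argument=value, ...) on one line, values as JSON. jog_arm: Moves the arm, as the interface text tells. Its arguments: {"type":"object","properties":{"series":{"type":"array"}},"required":["series"]}

```bash
mkdir -p pics; cat > h.py <<'E'
import numpy as np, cv2, pickle
from scipy.spatial.transform import Rotation as R
from bench import ctrl
def rot(c):
    r=np.array(c["rotation"]); return r if r.shape==(3,3) else R.from_quat(r[[1,2,3,0]]).as_matrix()
def cloud(c):
    z=c["z_map"]; v,u=np.mgrid[:z.shape[0],:z.shape[1]]
    p=np.stack([(u-c["cx"])/c["fx"]*z,(v-c["cy"])/c["fy"]*z,z],-1)
    return p@rot(c).T+np.array(c["xyz"])
E
python3 - <<'E'
from h import *
print(ctrl.get_obs())
for n in("scene","top"):
    c=ctrl.camera(n); pickle.dump(c,open(n+".pkl","wb")); print(n,c["xyz"],c["rotation"],c["fx"],c["cx"],c["cy"])
    cv2.imwrite(f"pics/{n}0.png",cv2.resize(c["frame"],(800,600)))
E
```

```text
{'time_s': 0.0, 'q': array([-1.39327290e+00,  1.81534066e-01,  1.60800299e+00, -1.81712771e-05,
        1.35384377e+00, -2.06303785e-01]), 'dq': array([-0.00059706,  0.00057628, -0.00014467, -0.00011709,  0.00041871,
       -0.00089965]), 'joint_efforts': array([ 1.72051959e-04, -4.44866395e+01, -3.51341414e+01, -3.10907681e-04,
        9.14968899e-03, -1.98630130e-05]), 'eef_pos': array([ 0.21522841, -0.53259092,  0.23039052]), 'eef_rot': array([-8.94122146e-04,  9.81640268e-01,  1.90739571e-01,  3.99564547e-06]), 'wrist_force': array([-0.90146774, -0.80515316,  0.0026761 ]), 'torque': array([ 0.01686977, -0.04802792,  0.07624701]), 'grasp_force': 0.0, 'opening': 0.9974125364651959}
scene [ 0.93817731 -0.54692287  0.53018081] [-0.46963506  0.82624847  0.27416627 -0.14693277] 390.3559781215384 281.135794776954 207.69176093992576
top [0.38177998 0.08071665 1.20581849] [ 0.04871907 -0.69470569  0.71652319 -0.04006214] 516.1747309213853 284.9151521195179 203.36668446203936
```

View pics/scene0.png

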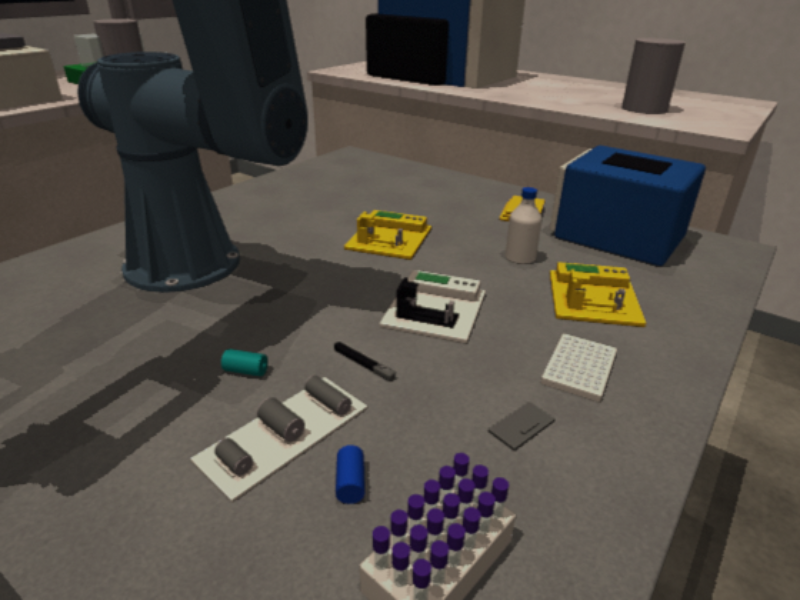

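View pics/top0.png

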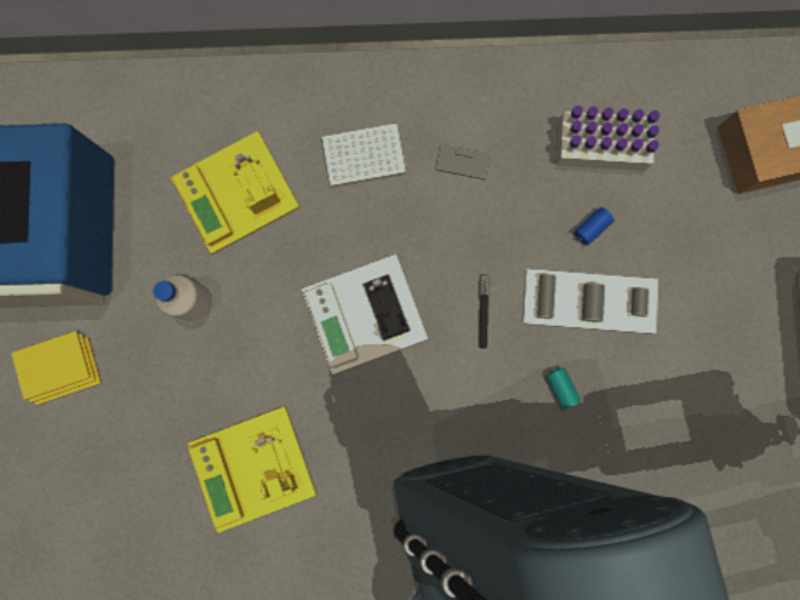

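Scene shows the white logger at about (435,305). The rack holds three grey cells: short (235,455), middle (281,419) and long (328,395). In the top view they sit at (639,301), (593,301) and (546,296). The middle one looks fattest, and the blue (350,473) and turquoise (245,362) cells are look-alikes. I'll confirm in an enlarged crop and measure.

```bash
python3 - <<'E'
from h import *
t=pickle.load(open("top.pkl","rb")); s=pickle.load(open("scene.pkl","rb"))
a=cv2.resize(t["frame"][175:270,205:305],(400,380),interpolation=cv2.INTER_CUBIC)
b=cv2.resize(t["frame"][180:240,360:465],(400,229),interpolation=cv2.INTER_CUBIC)
d=cv2.resize(s["frame"][185:245,260:345],(400,282),interpolation=cv2.INTER_CUBIC)
e=cv2.resize(s["frame"][255:350,130:265],(400,282),interpolation=cv2.INTER_CUBIC)
im=np.zeros((600,800,3),np.uint8); im[:380,:400]=a; im[:229,400:]=b; im[232:514,400:]=e; im[382:600,:310]=cv2.resize(d,(310,218))
cv2.imwrite("pics/crop1.png",im)
for n,c in(("top",t),("scene",s)):
    P=cloud(c); 
    # bench plane check, gray cell pts
    print(n)
    if n=="top":
        for nm,(u,v) in dict(benchA=(340,150),logslab=(262,185),console=(232,210),fat=(415,211),long=(382,207),short=(447,211),rackpl=(400,211)).items():
            q=P[v-1:v+2,u-1:u+2].reshape(-1,3); print(nm,np.median(q,0).round(4))
    else:
        for nm,(u,v) in dict(bench=(320,290),console=(300,195),fat=(195,290),rackpl=(150,325)).items():
            q=P[v-1:v+2,u-1:u+2].reshape(-1,3); print(nm,np.median(q,0).round(4))
E
```

```text
top
benchA [ 6.582e-01 -4.200e-02 -3.000e-04]
logslab [0.5776 0.1455 0.0122]
console [0.5186 0.2143 0.033 ]
fat [ 0.5023 -0.2008  0.0405]
long [ 0.5147 -0.1284  0.0318]
short [ 0.5008 -0.2752  0.0332]
rackpl [ 0.5071 -0.1744  0.0057]
scene
bench [ 0.6694 -0.0382  0.0021]
console [0.4597 0.2012 0.0352]
fat [ 0.5088 -0.2108  0.0392]
rackpl [ 0.4849 -0.2959  0.0079]
```

View pics/crop1.png

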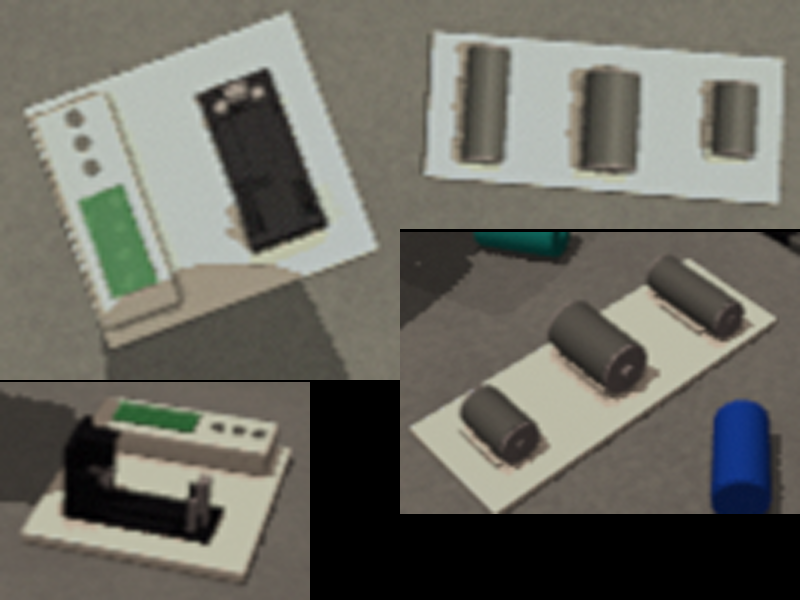

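The crop shows the middle cell is clearly fattest (rim at (625,370), button facing +x/scene camera). In the logger the posts/latch sit at (237,92) and the pocket at the lower end.

```bash
python3 - <<'E'
from h import *
from scipy.optimize import least_squares
D={n:pickle.load(open(n+".pkl","rb")) for n in("top","scene")}
C={n:cloud(c) for n,c in D.items()}
def box(n,ctr,r,lo,hi):
    P=C[n].reshape(-1,3); m=(np.hypot(P[:,0]-ctr[0],P[:,1]-ctr[1])<r)&(P[:,2]>lo)&(P[:,2]<hi); return P[m]
for n in C:
    P=C[n].reshape(-1,3)
    b=P[(np.hypot(P[:,0]-.6,P[:,1]+.03)<.04)]; print(n,"bench z",np.median(b[:,2]).round(4))
    # slab + all of the logger above bench
    q=box(n,(.565,.165),.14,.006,.1)
    rc=cv2.minAreaRect((q[:,:2]*1000).astype(np.float32)); print("logger rect",rc, "slab z",np.median(q[(q[:,2]<.016),2]))
    print(cv2.boxPoints(rc).round(1).tolist())
    q=box(n,(.51,-.2),.125,.003,.1)
    rc=cv2.minAreaRect((q[:,:2]*1000).astype(np.float32)); print("rack rect",rc)
    q=box(n,(.505,-.2),.05,.014,.1)
    def res(p):
        th,y0,z0=p; d=np.array([np.cos(th),np.sin(th)]); nn=np.array([-d[1],d[0]])
        lat=(q[:,:2]-[.505,-.2])@nn-y0
        return np.hypot(lat,q[:,2]-z0)-.0165
    s=least_squares(res,[0,0,.0225],loss="soft_l1",f_scale=.001); th,y0,z0=s.x
    d=np.array([np.cos(th),np.sin(th)]); al=(q[:,:2]-[.505,-.2])@d
    print("cell th,z",th,z0,"rms",np.std(s.fun),"along",np.percentile(al,[0,1,5,95,99,100]).round(4),"p0",(np.array([.505,-.2])+y0*np.array([-d[1],d[0]])).round(4),"d",d.round(4))
E
```

```text
top bench z 0.0011
logger rect ((559.685791015625, 168.97718811035156), (271.31201171875, 266.6215515136719), 65.33527374267578) slab z 0.011186698035991482
[[381.8999938964844, 101.30000305175781], [624.2000122070312, -9.899999618530273], [737.4000244140625, 236.60000610351562], [495.1000061035156, 347.8999938964844]]
rack rect ((510.1307067871094, -200.6165008544922), (247.080322265625, 245.91575622558594), 48.19449996948242)
cell th,z -0.11271128733398512 0.023555001009596004 rms 0.0026202653487986827 along [-0.0313 -0.031  -0.0297  0.0256  0.0318  0.0445] p0 [ 0.5045 -0.2042] d [ 0.9937 -0.1125]
scene bench z 0.0016
logger rect ((499.8433532714844, 162.26119995117188), (149.39344787597656, 165.12095642089844), 18.704301834106445) slab z 0.011961573010063509
[[402.6000061035156, 216.5], [455.6000061035156, 60.099998474121094], [597.0999755859375, 108.0], [544.0999755859375, 264.3999938964844]]
rack rect ((511.6270446777344, -202.67373657226562), (245.43603515625, 241.7316436767578), 34.319393157958984)
cell th,z -0.10976500454759268 0.023899462317689104 rms 0.0033712223326721304 along [-0.0326 -0.0298 -0.026   0.0289  0.0318  0.0326] p0 [ 0.5045 -0.2041] d [ 0.994  -0.1095]
```

```bash
python3 - <<'E'
from h import *
D={n:pickle.load(open(n+".pkl","rb")) for n in("top","scene")}
def ray(c,uv,z):
    uv=np.atleast_2d(uv).astype(float); d=np.c_[(uv[:,0]-c["cx"])/c["fx"],(uv[:,1]-c["cy"])/c["fy"],np.ones(len(uv))]@rot(c).T
    o=np.array(c["xyz"]); return o+d*((z-o[2])/d[:,2])[:,None]
for n,c in D.items():
    f=c["frame"]; print(n)
    hsv=cv2.cvtColor(cv2.resize(f,None,fx=4,fy=4,interpolation=cv2.INTER_CUBIC),cv2.COLOR_BGR2HSV)
    roi={"top":{"log":(205,175,305,265,.010),"rack":(360,182,466,238,.006)},"scene":{"log":(262,185,345,243,.010),"rack":(130,255,262,350,.006)}}[n]
    for k,(x0,y0,x1,y1,z) in roi.items():
        v=hsv[y0*4:y1*4,x0*4:x1*4]; m=((v[...,2]>(125 if n=="top" else 120))&(v[...,1]<80)).astype(np.uint8)
        m=cv2.morphologyEx(m,cv2.MORPH_OPEN,np.ones((5,5)))
        cs,_=cv2.findContours(m,cv2.RETR_EXTERNAL,cv2.CHAIN_APPROX_NONE); ct=max(cs,key=cv2.contourArea)[:,0]
        uv=(ct+[x0*4,y0*4]+.5)/4-.5
        w=ray(c,uv,z)[:,:2]*1000
        rc=cv2.minAreaRect(w.astype(np.float32)); print(k,rc)
t=D["top"]
for s in (0,.003,.006): print("posts",ray(t,[[259.75,200.5],[269.5,198.25]],.034+s).round(4).tolist())
# bay heights, in prelim logger frame, from both clouds
o=np.array([.5117,.1272]); th=np.radians(18.7); X=np.array([np.cos(th),np.sin(th)]);Y=np.array([-X[1],X[0]])
for n,c in D.items():
    P=cloud(c).reshape(-1,3); x=(P[:,:2]-o)@X*1e3; y=(P[:,:2]-o)@Y*1e3; z=P[:,2]*1e3
    for nm,(a,b,e,g,h0,h1) in dict(roof=(-50,-27,-8,8,50,80),rib=(-15,20,-6,6,8,30),plate=(-20,15,11,20,5,25),slab=(-40,40,30,60,4,18),console=(-50,50,75,110,20,45),posts=(29,36,-14,-8,25,50),rooffar=(-53,-45,-20,20,50,80)).items():
        m=(x>a)&(x<b)&(y>e)&(y<g)&(z>h0)&(z<h1); print(n,nm,m.sum(),np.percentile(z[m],[10,50,90]).round(1) if m.any() else "")
    m=(z>55)&(z<75)&(abs(x)<90)&(abs(y)<60); print("roofpts x",np.percentile(x[m],[3,50,97]).round(1),"y",np.percentile(y[m],[3,50,97]).round(1))
E
```

```text
top
log ((498.64215087890625, 165.16485595703125), (152.30677795410156, 170.28082275390625), 18.621286392211914)
rack ((507.999267578125, -206.35447692871094), (218.7183074951172, 93.4062271118164), 83.74688720703125)
scene
log ((497.02520751953125, 165.46890258789062), (152.0524444580078, 173.78903198242188), 18.47301483154297)
rack ((505.87420654296875, -204.10736083984375), (218.00230407714844, 92.88755798339844), 83.65747833251953)
posts [[0.5385, 0.1503, 0.034], [0.5429, 0.1278, 0.034]]
posts [[0.5381, 0.1501, 0.037], [0.5425, 0.1277, 0.037]]
posts [[0.5376, 0.1499, 0.04], [0.5421, 0.1276, 0.04]]
top roof 69 [64.4 67.3 69.8]
top rib 77 [13.7 17.2 21. ]
top plate 57 [10.  12.8 16.8]
top slab 441 [ 7.9 11.4 14.3]
top console 663 [30.6 33.7 36.6]
top posts 2 [37.1 37.6 38.2]
top rooffar 54 [63.6 66.4 69.1]
roofpts x [-53.4 -44.1 -25.7] y [-15.    3.6  23.1]
scene roof 48 [57.4 67.5 68.3]
scene rib 57 [13.8 18.4 19.9]
scene plate 8 [14.9 17.3 18.6]
scene slab 147 [10.8 11.8 12.9]
scene console 309 [29.  34.2 35.7]
scene posts 9 [27.3 32.  36.5]
scene rooffar 53 [53.4 65.6 68.2]
roofpts x [-52.3 -46.3 -25.3] y [-19.1  -1.3  22.8]
```

```bash
cat >> h.py <<'E'
O=np.array([.5105,.1283]); TH=.325
def Rt(yaw,tilt=0): # tool down, x at yaw, x raised by tilt
    return R.from_euler('z',yaw)*R.from_quat([1,0,0,0])*R.from_euler('y',tilt)
def cur():
    o=ctrl.get_obs(); return o,np.array(o["eef_pos"]),R.from_quat(np.array(o["eef_rot"])[[1,2,3,0]])
def plan(p1,R1,n,g,p0=None,R0=None):
    if p0 is None: _,p0,R0=cur()
    p=np.array(p0)*1e3; r=R0; p1=np.array(p1)*1e3; rows=[]
    for i in range(n):
        k=n-i; t=r.inv().apply((p1-p)/k).round(1); w=((r.inv()*R1).as_rotvec()/k).round(3)
        p=p+r.apply(t); r=r*R.from_rotvec(w); rows.append([*t.tolist(),*w.tolist(),g])
    print(str(rows).replace(' ','')); return p/1e3,r
def cellpose(x,z,th,s=0): # logger-frame cell centre mm -> tool (grip at centre, off set by GZ along tool z)
    X=np.array([np.cos(TH),np.sin(TH)]); return np.r_[O+x*1e-3*X,(z+s)*1e-3]
E
python3 - <<'E'
from h import *
plan([.504,-.204,.12],Rt(-.111),12,50)
E
```

```text
[[32.6,-16.4,9.2,-0.0,0.0,0.041,50],[31.9,-17.7,9.2,-0.0,0.0,0.041,50],[31.1,-19.0,9.3,-0.0,0.0,0.041,50],[30.3,-20.2,9.2,-0.0,0.0,0.041,50],[29.5,-21.5,9.3,-0.0,0.0,0.041,50],[28.5,-22.6,9.2,-0.0,0.0,0.041,50],[27.6,-23.8,9.3,-0.0,0.0,0.041,50],[26.6,-24.9,9.2,-0.0,0.0,0.042,50],[25.5,-26.0,9.3,-0.0,0.0,0.041,50],[24.4,-27.0,9.2,-0.001,0.0,0.042,50],[23.3,-28.1,9.2,-0.0,0.0,0.041,50],[22.1,-29.0,9.2,-0.001,0.0,0.042,50]]
```

jog_arm(series=[[[32,-16,9,0,0,0.04,50],[32,-18,9,0,0,0.04,50],[31,-19,9,0,0,0.04,50],[30,-20,9,0,0,0.04,50],[29,-21,9,0,0,0.04,50],[28,-23,9,0,0,0.04,50],[28,-24,9,0,0,0.04,50],[27,-25,9,0,0,0.04,50],[25,-26,9,0,0,0.04,50],[24,-27,9,0,0,0.04,50]]])

```text
time_s: 1.1
eef_pos: [0.4534, -0.2575, 0.1407]
eef_rot: [-0.0, 1.0, -0.009, -0.0]
wrist_force: [0.3, -0.3, -0.2]
opening: 0.587
grasp_force: 0.0
```

```bash
python3 - <<'E'
from h import *
print(cur()[1])
plan([.504,-.204,.075],Rt(-.111),6,50)
E
```

```text
[ 0.45341264 -0.25746151  0.14065527]
[[8.3,-9.1,10.9,-0.0,0.0,0.016,50],[8.1,-9.2,11.0,-0.0,0.0,0.015,50],[8.0,-9.3,10.9,-0.0,0.0,0.016,50],[7.8,-9.4,11.0,-0.0,0.0,0.015,50],[7.7,-9.5,10.9,-0.0,0.0,0.016,50],[7.6,-9.7,11.0,-0.0,0.0,0.015,50]]
```

jog_arm(series=[[[8,-9,11,0,0,0.016,50],[8,-9,11,0,0,0.016,50],[8,-9,11,0,0,0.016,50],[8,-9,11,0,0,0.015,50],[8,-10,11,0,0,0.015,50],[8,-10,11,0,0,0.015,50],[0,0,0,0,0,0,50],[0,0,0,0,0,0,50],[0,0,0,0,0,0,50],[0,0,0,0,0,0,50]]])

```text
time_s: 2.1
eef_pos: [0.504, -0.2064, 0.076]
eef_rot: [0.0, 0.998, -0.055, 0.0]
wrist_force: [-0.3, -1.9, 0.3]
opening: 0.589
grasp_force: 0.0
```

```bash
python3 - <<'E'
from h import *
o,p,r=cur(); print(p,r.as_matrix().round(4).tolist())
plan([.504,-.204,.0095],Rt(-.111),8,50)
s=ctrl.camera("scene"); t=ctrl.camera("top"); pickle.dump(s,open("s1.pkl","wb"))
im=np.hstack([cv2.resize(s["frame"][215:335,130:260],(433,400)),cv2.resize(t["frame"][160:260,370:460],(360,400))])
cv2.imwrite("pics/g1.png",im)
E
```

```text
[ 0.5039861  -0.20642731  0.07597756] [[0.994, -0.1095, 0.0009], [-0.1095, -0.994, -0.0007], [0.0009, 0.0006, -1.0]]
[[-0.0,-0.3,8.3,0.0,-0.0,0.0,50],[-0.0,-0.3,8.3,0.0,-0.0,0.0,50],[-0.1,-0.3,8.3,0.0,-0.0,0.0,50],[-0.0,-0.3,8.3,0.0,-0.0,0.0,50],[-0.1,-0.3,8.3,0.0,-0.0,0.0,50],[-0.0,-0.3,8.3,0.0,-0.0,0.0,50],[-0.1,-0.3,8.3,0.0,-0.0,0.001,50],[-0.0,-0.4,8.4,0.001,-0.001,0.0,50]]
```

View pics/g1.png

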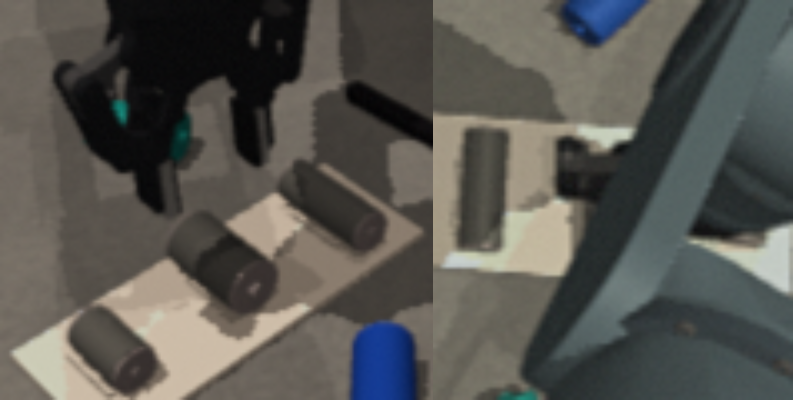

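The fingertips at crop (160,205) and (257,155) straddle the fat cell (220,260), aligned with its axis, so I'm descending.

jog_arm(series=[[[0,-1,10,0,0,0,50],[0,-1,10,0,0,0,50],[0,0,10,0,0,0,50],[0,0,10,0,0,0,50],[0,0,10,0,0,0,50],[0,0,6,0,0,0,50],[0,0,6,0,0,0,50],[0,0,4,0,0,0,50],[0,0,0,0,0,0,50],[0,0,0,0,0,0,50]]])

```text
time_s: 3.2
eef_pos: [0.5043, -0.2038, 0.0095]
eef_rot: [0.0, 0.999, -0.055, 0.0]
wrist_force: [-0.5, 1.5, -0.3]
opening: 0.583
grasp_force: 0.0
```

jog_arm(series=[[[0,0,0,0,0,0,28],[0,0,0,0,0,0,28],[0,0,0,0,0,0,28],[0,0,0,0,0,0,28],[0,0,0,0,0,0,28],[0,0,0,0,0,0,28],[0,0,0,0,0,0,28],[0,0,0,0,0,0,28],[0,0,0,0,0,0,28],[0,0,0,0,0,0,28]]])

```text
time_s: 4.2
eef_pos: [0.5046, -0.2041, 0.01]
eef_rot: [0.0, 0.999, -0.055, 0.0]
wrist_force: [-0.2, 1.1, 5.5]
opening: 0.363
grasp_force: 59.3
```

```bash
cat >> h.py <<'E'
GZ=12.5; GX=0. # cell centre in tool frame: (GX,0,-GZ)
def tcp(x,z,thdeg,s=.8,y=0):
    r=Rt(TH,np.radians(thdeg)); X=np.array([np.cos(TH),np.sin(TH)]); Y=np.array([-X[1],X[0]])
    c=np.r_[O+(x*X+y*Y)*1e-3,(z+s)*1e-3]; return c-r.apply([GX*1e-3,0,-GZ*1e-3]),r
def where(s=.8):
    o,p,r=cur(); c=p+r.apply([GX*1e-3,0,-GZ*1e-3]); X=np.array([np.cos(TH),np.sin(TH)]); a=r.apply([1,0,0])
    d=(c[:2]-O)*1e3; print("cell x,y,z",(d@X).round(2),(d@[-X[1],X[0]]).round(2),(c[2]*1e3-s).round(2),"tilt",np.degrees(np.arcsin(a[2])).round(2),"yawerr",np.degrees(np.arctan2(a[1],a[0])-TH).round(2),"F",o["wrist_force"].round(2),"T",o["torque"].round(3),"grip",o["grasp_force"],"t",o["time_s"])
E
python3 - <<'E'
from h import *
o,p,r=cur()
p=p+[0,0,.09]
t=60; c,s=np.cos(np.radians(28)),np.sin(np.radians(28))
pt,rt=tcp(-4.3+t*c,48.4+t*s,28); print(p,pt)
plan(pt+[0,0,.03],rt,10,28,p,r)
E
```

```text
[ 0.50460933 -0.20407404  0.10001416] [0.56218985 0.14571678 0.06633145]
[[1.9,-35.4,0.3,0.011,0.048,-0.043,28],[3.4,-35.3,0.9,0.011,0.048,-0.042,28],[4.8,-35.1,1.5,0.011,0.048,-0.043,28],[6.3,-34.8,2.1,0.011,0.048,-0.042,28],[7.6,-34.5,2.8,0.01,0.048,-0.043,28],[8.9,-34.1,3.5,0.011,0.048,-0.042,28],[10.1,-33.7,4.4,0.01,0.048,-0.043,28],[11.4,-33.2,5.2,0.011,0.048,-0.042,28],[12.4,-32.6,6.2,0.01,0.048,-0.043,28],[13.6,-32.0,7.1,0.011,0.048,-0.042,28]]
```

jog_arm(series=[[[0,0,-3,0,0,0,28],[0,0,-6,0,0,0,28],[0,0,-12,0,0,0,28],[0,0,-15,0,0,0,28],[0,0,-15,0,0,0,28],[0,0,-15,0,0,0,28],[0,0,-14,0,0,0,28],[0,0,-10,0,0,0,28],[0,0,0,0,0,0,28],[0,0,0,0,0,0,28]]])

```text
time_s: 5.2
eef_pos: [0.504, -0.2037, 0.0993]
eef_rot: [0.0, 0.999, -0.055, 0.0]
wrist_force: [-0.6, -0.4, -1.9]
opening: 0.363
grasp_force: 59.4
```

jog_arm(series=[[[2,-35,0,0.011,0.048,-0.043,28],[3,-35,1,0.011,0.048,-0.042,28],[5,-35,1,0.011,0.048,-0.043,28],[6,-35,2,0.011,0.048,-0.042,28],[8,-35,3,0.01,0.048,-0.043,28],[9,-34,3,0.011,0.048,-0.042,28],[10,-34,4,0.01,0.048,-0.043,28],[11,-33,5,0.011,0.048,-0.042,28],[13,-32,6,0.01,0.048,-0.043,28],[13,-32,7,0.011,0.048,-0.042,28]]])

```text
time_s: 6.2
eef_pos: [0.5603, 0.1466, 0.0967]
eef_rot: [-0.04, 0.957, 0.157, 0.238]
wrist_force: [1.0, 0.2, -1.0]
opening: 0.367
grasp_force: 59.5
```

jog_arm(series=[[[0,0,0,0,0,0,28],[0,0,0,0,0,0,28],[0,0,0,0,0,0,28],[0,0,0,0,0,0,28],[0,0,0,0,0,0,28],[0,0,0,0,0,0,28],[0,0,0,0,0,0,28],[0,0,0,0,0,0,28],[0,0,0,0,0,0,28],[0,0,0,0,0,0,28]]])

```text
time_s: 7.2
eef_pos: [0.561, 0.1452, 0.0977]
eef_rot: [-0.04, 0.958, 0.157, 0.238]
wrist_force: [0.6, -0.2, -2.3]
opening: 0.367
grasp_force: 59.7
```

```bash
python3 - <<'E'
from h import *
where()
s=ctrl.camera("scene"); pickle.dump(s,open("s2.pkl","wb")); t=ctrl.camera("top"); pickle.dump(t,open("t2.pkl","wb"))
cv2.imwrite("pics/g2.png",np.vstack([cv2.resize(s["frame"][165:250,250:350],(700,595),interpolation=cv2.INTER_CUBIC)]))
E
```

```text
cell x,y,z 47.41 -0.09 107.91 tilt 27.97 yawerr -0.06 F [ 0.62 -0.19 -2.3 ] T [-0.088  0.254 -0.027] grip 59.703980684280396 t 7.2
```

View pics/g2.png

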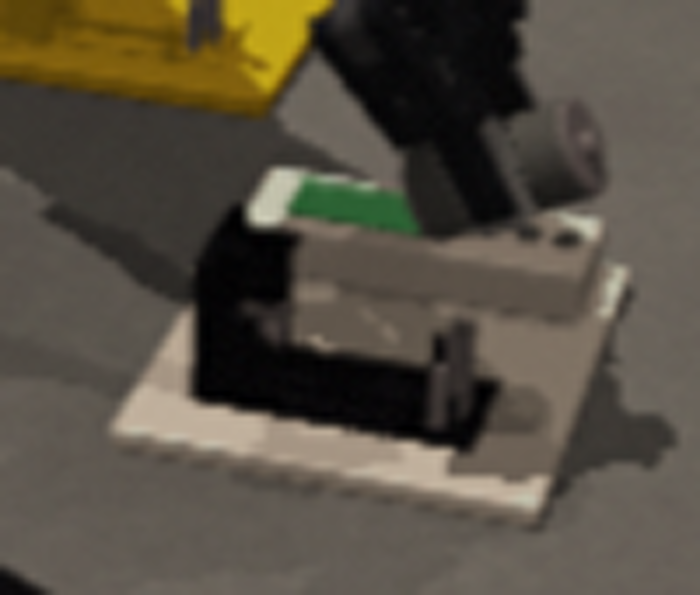

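The tilted cell is in hand, button end at (585,140) and upper right. The bay's posts are at (440–465,370) and the roof/pocket at (240,250). I'll overlay the model outlines to check alignment in the same view.

```bash
cat >> h.py <<'E'
def proj(c,P):
    q=(np.atleast_2d(P)-np.array(c["xyz"]))@rot(c); return np.c_[q[:,0]/q[:,2]*c["fx"]+c["cx"],q[:,1]/q[:,2]*c["fy"]+c["cy"]]
def L2W(p): # logger mm -> world
    p=np.atleast_2d(p).astype(float); return np.c_[O+1e-3*(p[:,:1]*[np.cos(TH),np.sin(TH)]+p[:,1:2]*[-np.sin(TH),np.cos(TH)]),p[:,2]*1e-3]
def overlay(c,x0,y0,x1,y1,k,s=.8,pose=None):
    im=cv2.resize(c["frame"][y0:y1,x0:x1],None,fx=k,fy=k,interpolation=cv2.INTER_CUBIC)
    def ln(P,col,cl=True):
        uv=((proj(c,P)-[x0,y0]+.5)*k*8).astype(int); cv2.polylines(im,[uv.reshape(-1,1,2).astype(np.int32)],cl,col,1,cv2.LINE_AA,3)
    ln(L2W([[-75,-46,10],[75,-46,10],[75,120,10],[-75,120,10]]),(0,0,255))
    ln(L2W([[-65,70,32],[65,70,32],[65,115,32],[-65,115,32]]),(0,0,255))
    ln(L2W([[-53,-23,11+s],[47,-23,11+s],[47,23,11+s],[-53,23,11+s]]),(255,255,0))
    ln(L2W([[-53,-10,65+s],[-24,-10,65+s],[-24,10,65+s],[-53,10,65+s]]),(0,255,0))
    for y in(-14,8): ln(L2W([[29.5,y,34+s],[34.5,y,34+s],[34.5,y+6,34+s],[29.5,y+6,34+s]]),(255,0,255))
    if pose:
        p,r=pose; a=np.linspace(0,2*np.pi,40)
        for ax,rad in((-29.5,16.5),(29.5,16.5),(33.5,4.5)):
            ln(p+r.apply(np.c_[np.full(40,GX+ax),rad*np.cos(a),-GZ+rad*np.sin(a)]*1e-3),(0,165,255))
    return im
E
python3 - <<'E'
from h import *
s=pickle.load(open("s2.pkl","rb")); t=pickle.load(open("t2.pkl","rb")); po=cur()[1:]
a=overlay(s,255,165,350,245,8,pose=po); print(a.shape)
cv2.imwrite("pics/o2s.png",a[:600,:800])
E
```

```text
(640, 760, 3)
```

View pics/o2s.png

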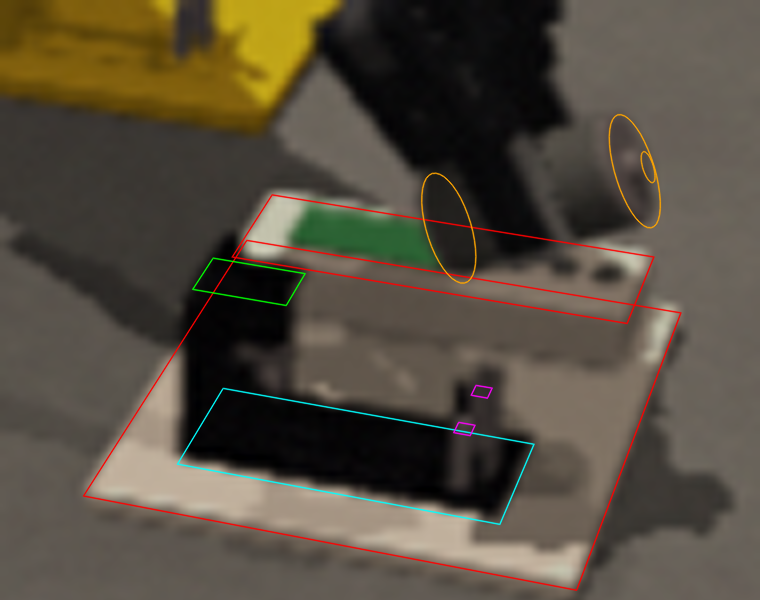

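```bash
python3 - <<'E'
from h import *
_,p,r=cur()
for n in("s2","t2"):
    c=pickle.load(open(n+".pkl","rb")); P=cloud(c).reshape(-1,3); q=r.inv().apply(P-p)*1e3
    for lo,hi in((12,60),(-60,-12)):
        m=(q[:,0]>lo)&(q[:,0]<hi)&(np.hypot(q[:,1],q[:,2]+GZ)<26); 
        if m.sum()<5: print(n,lo,m.sum()); continue
        w=q[m]; print(n,lo,len(w),"x pct",np.percentile(w[:,0],[0,5,25,50,75,95,100]).round(1),"y",np.percentile(w[:,1],[2,50,98]).round(1),"z",np.percentile(w[:,2],[2,50,98]).round(1))
        h,e=np.histogram(w[:,0],bins=np.arange(lo,hi+1,2)); print(dict(zip(e[:-1].tolist(),h.tolist())))
t=pickle.load(open("t2.pkl","rb"))
a=overlay(t,205,165,300,245,8,pose=(p,r)); cv2.imwrite("pics/o2t.png",a[:600,:800])
E
```

```text
s2 12 172 x pct [12.  12.4 17.5 24.2 28.8 31.1 33.7] y [-10.4  10.4  18.3] z [-30.3 -17.7  -1. ]
{12: 22, 14: 14, 16: 9, 18: 10, 20: 13, 22: 17, 24: 14, 26: 14, 28: 48, 30: 3, 32: 8, 34: 0, 36: 0, 38: 0, 40: 0, 42: 0, 44: 0, 46: 0, 48: 0, 50: 0, 52: 0, 54: 0, 56: 0, 58: 0}
s2 -60 86 x pct [-30.  -28.  -24.4 -21.1 -17.5 -13.9 -12.5] y [-0.4 13.7 17.3] z [-30.1 -18.5  -3. ]
{-60: 0, -58: 0, -56: 0, -54: 0, -52: 0, -50: 0, -48: 0, -46: 0, -44: 0, -42: 0, -40: 0, -38: 0, -36: 0, -34: 0, -32: 0, -30: 5, -28: 12, -26: 9, -24: 12, -22: 11, -20: 12, -18: 10, -16: 9, -14: 6}
t2 12 184 x pct [12.  12.7 17.2 24.1 28.5 30.5 33.7] y [-17.7  -0.4  15.5] z [-31.6 -24.6  -2.8]
{12: 23, 14: 15, 16: 12, 18: 16, 20: 13, 22: 12, 24: 16, 26: 19, 28: 44, 30: 7, 32: 7, 34: 0, 36: 0, 38: 0, 40: 0, 42: 0, 44: 0, 46: 0, 48: 0, 50: 0, 52: 0, 54: 0, 56: 0, 58: 0}
t2 -60 0
```

View pics/o2t.png

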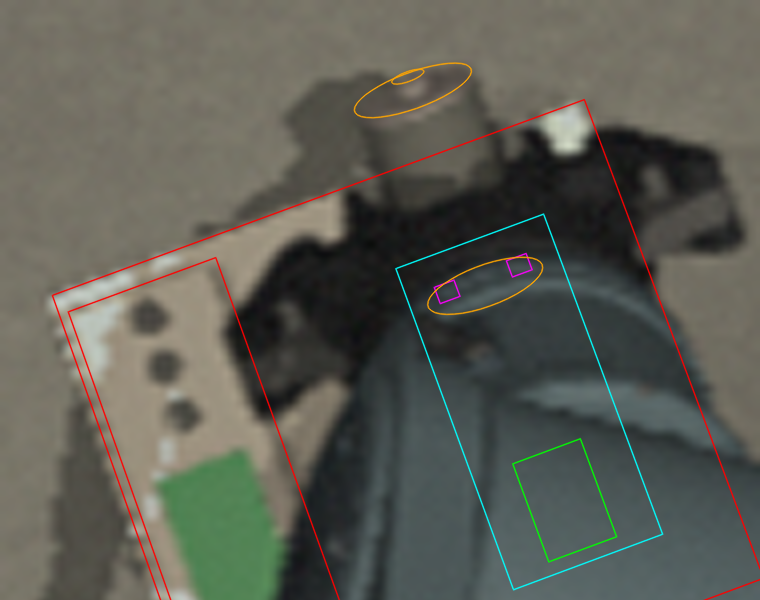

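Top overlay: the button face is at (415,95), within about 2 px of the prediction. Depth puts the cell near the grip centre (GX≈-0.5, GZ≈13), and the y offsets of the two cameras cancel. Going to the entry pose, then in along the axis.

```bash
sed -i 's/^GZ=12.5; GX=0./GZ=13.; GX=-.5/' h.py; python3 - <<'E'
from h import *
where()
c,s=np.cos(np.radians(28)),np.sin(np.radians(28))
f=lambda t:tcp(-4.3+t*c,48.4+t*s,28)
p,r=plan(*f(60),4,28); plan(*f(15),6,28,p,r)
E
```

```text
cell x,y,z 46.72 -0.07 108.1 tilt 27.97 yawerr -0.06 F [-0.71  0.3  -0.23] T [-0.118  0.292  0.035] grip 59.70409691333771 t 7.3
[[-3.3,-0.0,7.2,-0.0,0.0,-0.0,28],[-3.3,-0.0,7.2,-0.0,0.0,-0.0,28],[-3.2,-0.0,7.2,-0.0,0.0,-0.0,28],[-3.3,-0.0,7.2,-0.001,0.001,-0.001,28]]
[[-7.5,-0.0,-0.0,0.0,-0.0,0.0,28],[-7.5,-0.0,-0.0,0.0,-0.0,0.0,28],[-7.5,-0.0,-0.0,0.0,-0.0,0.0,28],[-7.5,-0.0,-0.0,0.0,-0.0,0.0,28],[-7.5,-0.0,-0.0,0.0,-0.0,0.0,28],[-7.5,-0.0,-0.1,0.0,-0.0,0.0,28]]
```

jog_arm(series=[[[-3,0,7,0,0,0,28],[-3,0,7,0,0,0,28],[-3,0,7,0,0,0,28],[-4,0,8,0,0,0,28],[-8,0,0,0,0,0,28],[-8,0,0,0,0,0,28],[-8,0,0,0,0,0,28],[-8,0,0,0,0,0,28],[-7,0,0,0,0,0,28],[-6,0,0,0,0,0,28]]])

```text
time_s: 8.3
eef_pos: [0.5248, 0.1331, 0.0447]
eef_rot: [-0.04, 0.958, 0.157, 0.238]
wrist_force: [0.1, -0.2, -1.5]
opening: 0.362
grasp_force: 59.7
```

```bash
python3 - <<'E'
from h import *
where()
E
```

```text
cell x,y,z 8.5 -0.05 55.15 tilt 27.98 yawerr -0.07 F [ 0.09 -0.16 -1.49] T [-0.098  0.246  0.032] grip 59.70420956611633 t 8.3
```

jog_arm(series=[[[-2,0,0,0,0,0,28],[-2,0,0,0,0,0,28],[-2,0,0,0,0,0,28],[-2,0,0,0,0,0,28],[-2,0,0,0,0,0,28],[-1,0,0,0,0,0,28],[-1,0,0,0,0,0,28],[0,0,0,0,0,0,28],[0,0,0,0,0,0,28],[0,0,0,0,0,0,28]]])

```text
time_s: 9.3
eef_pos: [0.5162, 0.1297, 0.0399]
eef_rot: [-0.039, 0.957, 0.157, 0.239]
wrist_force: [2.8, 1.5, 6.0]
opening: 0.361
grasp_force: 59.9
```

```bash
python3 - <<'E'
from h import *
where()
E
```

```text
cell x,y,z -0.68 -0.46 50.35 tilt 28.06 yawerr -0.05 F [2.76 1.51 6.03] T [ 0.279 -0.45   0.005] grip 59.92282748222351 t 9.3
```

The upward 7 N says the flat end touched the rib early, so the bay stands higher (spacers around 5–6 mm). That agrees with the overlay, where the real bay sat above the outline. Lifting 4 mm to check.

jog_arm(series=[[[0.5,0,-1,0,0,0,28],[0.5,0,-1,0,0,0,28],[0.5,0,-1,0,0,0,28],[0.5,0,-1,0,0,0,28],[0,0,0,0,0,0,28],[0,0,0,0,0,0,28],[0,0,0,0,0,0,28],[0,0,0,0,0,0,28],[0,0,0,0,0,0,28],[0,0,0,0,0,0,28]]])

```text
time_s: 10.3
eef_pos: [0.515, 0.13, 0.0436]
eef_rot: [-0.04, 0.958, 0.157, 0.238]
wrist_force: [2.6, 1.3, -2.6]
opening: 0.364
grasp_force: 59.7
```

```bash
python3 - <<'E'
from h import *
where(6)
s=ctrl.camera("scene"); pickle.dump(s,open("s3.pkl","wb"))
a=overlay(s,255,165,350,240,8,s=6,pose=cur()[1:]); cv2.imwrite("pics/o3.png",a)
where(6)
E
```

```text
cell x,y,z -1.72 0.13 48.81 tilt 27.95 yawerr -0.06 F [ 2.64  1.29 -2.64] T [ 0.181 -0.088  0.014] grip 59.738507866859436 t 10.3
cell x,y,z -1.73 0.13 48.82 tilt 27.95 yawerr -0.06 F [ 2.55  2.09 -1.26] T [ 0.153 -0.101 -0.017] grip 59.741055965423584 t 10.35
```

View pics/o3.png

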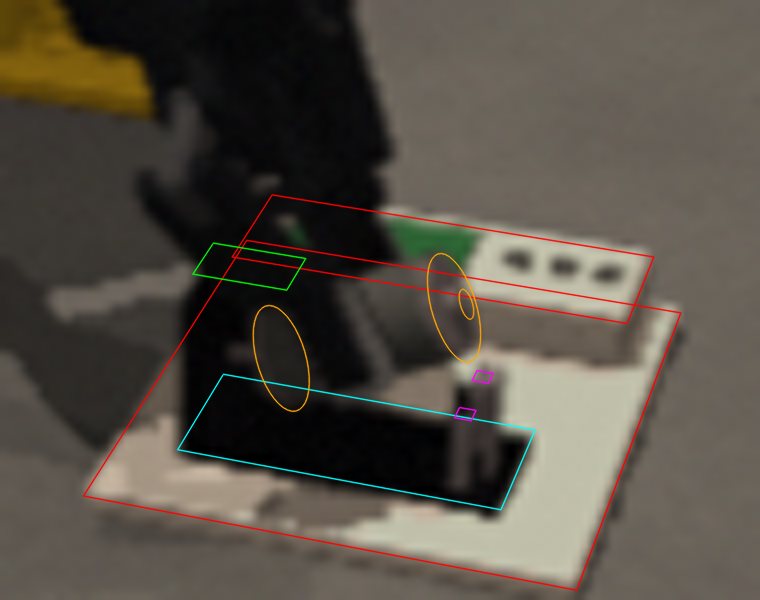

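Upward force is gone and only the spring force (~3 N) remains, so spacers are about 5–6 mm. The cell's button end at (455,320) sits just above the posts (465,410) and hook. Next: push deeper, then lower in stages.

```bash
python3 - <<'E'
from h import *
pr=(None,None)
_,p,r=cur()
def wp(th,x,hb): 
    c,s=np.cos(np.radians(th)),np.sin(np.radians(th)); return tcp(x,16+hb+29.5*s+16.5*c,th,6)
for th,x,hb,n in((28,-6,4,4),(22,-6,2.5,4),(16,-5.3,1.5,4),(10,-4.5,1,4)): p,r=plan(*wp(th,x,hb),n,28,p,r)
E
```

```text
[[-1.0,0.0,-0.4,-0.0,0.0,-0.0,28],[-1.0,0.0,-0.4,-0.0,0.0,-0.0,28],[-1.0,0.1,-0.4,-0.001,0.0,-0.0,28],[-1.0,0.0,-0.4,-0.0,0.001,-0.001,28]]
[[-0.7,0.0,0.8,-0.0,-0.026,0.0,28],[-0.7,0.0,0.8,-0.0,-0.026,0.0,28],[-0.7,0.0,0.8,-0.0,-0.026,0.0,28],[-0.8,0.0,0.8,-0.0,-0.027,0.0,28]]
[[-0.5,0.0,0.8,-0.0,-0.026,0.0,28],[-0.5,0.0,0.9,-0.0,-0.026,0.0,28],[-0.4,0.0,0.9,-0.0,-0.026,0.0,28],[-0.4,0.0,0.8,-0.0,-0.027,0.0,28]]
[[-0.4,0.0,0.8,-0.0,-0.026,0.0,28],[-0.3,0.0,0.8,-0.0,-0.026,0.0,28],[-0.3,0.0,0.8,-0.0,-0.026,0.0,28],[-0.3,0.0,0.9,-0.0,-0.026,0.0,28]]
```

jog_arm(series=[[[-1,0,-0.4,0,0,0,28],[-1,0,-0.4,0,0,0,28],[-1,0,-0.4,0,0,0,28],[-1,0,-0.4,0,0,0,28],[-0.7,0,0.8,0,-0.026,0,28],[-0.7,0,0.8,0,-0.026,0,28],[-0.7,0,0.8,0,-0.026,0,28],[-0.8,0,0.8,0,-0.027,0,28],[0,0,0,0,0,0,28],[0,0,0,0,0,0,28]]])

```text
time_s: 11.35
eef_pos: [0.5114, 0.128, 0.04]
eef_rot: [-0.031, 0.969, 0.158, 0.189]
wrist_force: [4.6, 2.4, 0.7]
opening: 0.365
grasp_force: 59.8
```

```bash
python3 - <<'E'
from h import *
where(6)
E
```

```text
cell x,y,z -4.59 -0.62 45.87 tilt 22.11 yawerr -0.04 F [4.61 2.44 0.67] T [ 0.292 -0.554  0.051] grip 59.783872961997986 t 11.35
```

```bash
cat >> h.py <<'E'
def wp(th,x,hb,s=6,y=0): 
    c,sn=np.cos(np.radians(th)),np.sin(np.radians(th)); return tcp(x,16+hb+29.5*sn+16.5*c,th,s,y)
E
python3 - <<'E'
from h import *
_,p,r=cur()
for th,x,hb,n in((16,-5.5,1.5,4),(11,-5,1,4)): p,r=plan(*wp(th,x,hb),n,28,p,r)
E
```

```text
[[-1.0,-0.2,0.9,0.0,-0.027,-0.0,28],[-0.9,-0.1,1.0,0.0,-0.027,-0.0,28],[-0.9,-0.2,1.0,0.0,-0.026,-0.0,28],[-0.9,-0.1,0.9,0.0,-0.027,-0.001,28]]
[[-0.4,-0.0,0.7,0.0,-0.022,0.0,28],[-0.3,-0.0,0.7,0.0,-0.022,0.0,28],[-0.3,-0.0,0.7,0.0,-0.021,0.0,28],[-0.3,-0.0,0.7,0.0,-0.022,0.0,28]]
```

jog_arm(series=[[[-1,-0.2,0.9,0,-0.027,0,28],[-1,-0.2,0.9,0,-0.027,0,28],[-1,-0.2,0.9,0,-0.027,0,28],[-1,-0.1,0.9,0,-0.027,0,28],[0,0,0,0,0,0,28],[0,0,0,0,0,0,28],[0,0,0,0,0,0,28],[0,0,0,0,0,0,28],[0,0,0,0,0,0,28],[0,0,0,0,0,0,28]]])

```text
time_s: 12.35
eef_pos: [0.51, 0.1276, 0.0361]
eef_rot: [-0.022, 0.977, 0.16, 0.138]
wrist_force: [5.9, 1.1, 3.9]
opening: 0.36
grasp_force: 60.1
```

```bash
python3 - <<'E'
from h import *
where(6)
_,p,r=cur()
for th,x,hb,n in((11,-5,1,5),(8,-4.,1,4)): p,r=plan(*wp(th,x,hb),n,28,p,r)
E
```

```text
cell x,y,z -4.78 -0.5 42.44 tilt 16.08 yawerr -0.04 F [5.86 1.12 3.9 ] T [ 0.282 -0.77  -0.032] grip 60.11295676231384 t 12.35
[[-0.5,-0.1,0.7,0.0,-0.018,-0.0,28],[-0.5,-0.1,0.7,0.0,-0.018,-0.0,28],[-0.4,-0.1,0.7,0.0,-0.018,-0.0,28],[-0.4,-0.1,0.7,0.001,-0.017,-0.0,28],[-0.4,-0.1,0.7,0.0,-0.018,-0.001,28]]
[[-0.0,-0.0,0.4,0.0,-0.013,0.0,28],[0.0,-0.0,0.4,0.0,-0.013,0.0,28],[0.0,-0.0,0.4,0.0,-0.013,0.0,28],[0.0,-0.0,0.3,0.0,-0.013,0.0,28]]
```

jog_arm(series=[[[-0.5,-0.1,0.7,0,-0.018,0,28],[-0.5,-0.1,0.7,0,-0.018,0,28],[-0.5,-0.1,0.7,0,-0.018,0,28],[-0.4,-0.1,0.7,0,-0.018,0,28],[-0.4,-0.1,0.7,0,-0.018,0,28],[0,0,0,0,0,0,28],[0,0,0,0,0,0,28],[0,0,0,0,0,0,28],[0,0,0,0,0,0,28],[0,0,0,0,0,0,28]]])

```text
time_s: 13.35
eef_pos: [0.5089, 0.1276, 0.0323]
eef_rot: [-0.015, 0.982, 0.161, 0.094]
wrist_force: [6.4, 1.2, 3.7]
opening: 0.365
grasp_force: 60.3
```

```bash
python3 - <<'E'
from h import *
where(6)
s=ctrl.camera("scene"); pickle.dump(s,open("s4.pkl","wb"))
where(6)
cv2.imwrite("pics/s4.png",cv2.resize(s["frame"][190:235,270:330],(800,600),interpolation=cv2.INTER_CUBIC))
_,p,r=cur()
for th,x,hb,n in((8,-4.,1,4),): p,r=plan(*wp(th,x,hb),n,28,p,r)
E
```

```text
cell x,y,z -4.69 -0.11 38.92 tilt 10.96 yawerr -0.04 F [6.4  1.18 3.7 ] T [ 0.153 -0.86   0.014] grip 60.28495788574219 t 13.35
cell x,y,z -4.71 -0.1 38.91 tilt 10.96 yawerr -0.04 F [6.04 0.96 4.75] T [ 0.118 -0.857 -0.006] grip 60.287089347839355 t 13.4
[[-0.1,-0.0,0.4,0.0,-0.013,-0.0,28],[-0.0,-0.0,0.4,0.0,-0.013,-0.0,28],[-0.1,-0.1,0.4,0.001,-0.013,-0.0,28],[-0.0,-0.0,0.4,0.0,-0.013,-0.001,28]]
```

View pics/s4.png

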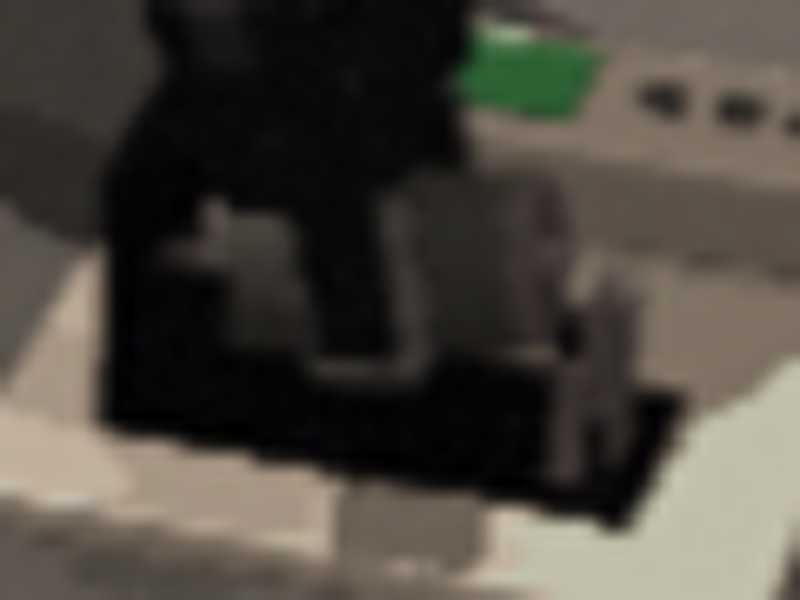

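The cell's button end (550,250) is inside the posts/latch (600,310), nearly level. Fx matches the predicted spring force, so x is well known. Continuing down, creeping towards the posts.

```bash
python3 - <<'E'
from h import *
_,p,r=cur()
for th,x,hb,n in((8,-2.7,.8,5),(5,-1.9,.5,5)): p,r=plan(*wp(th,x,hb),n,28,p,r)
E
```

```text
[[0.2,-0.0,0.4,0.0,-0.01,-0.0,28],[0.2,-0.0,0.4,0.0,-0.01,-0.0,28],[0.2,-0.0,0.4,0.0,-0.011,-0.0,28],[0.2,-0.1,0.4,0.001,-0.01,-0.0,28],[0.2,-0.0,0.4,0.0,-0.011,-0.001,28]]
[[-0.0,-0.0,0.4,0.0,-0.01,0.0,28],[-0.0,-0.0,0.4,0.0,-0.011,0.0,28],[-0.0,-0.0,0.3,0.0,-0.01,0.0,28],[-0.0,-0.0,0.4,0.0,-0.011,0.0,28],[-0.1,-0.0,0.3,0.0,-0.01,0.0,28]]
```

jog_arm(series=[[[0.2,0,0.4,0,-0.01,0,28],[0.2,0,0.4,0,-0.01,0,28],[0.2,0,0.4,0,-0.01,0,28],[0.2,-0.1,0.4,0,-0.01,0,28],[0.2,0,0.4,0,-0.01,0,28],[0,0,0,0,0,0,28],[0,0,0,0,0,0,28],[0,0,0,0,0,0,28],[0,0,0,0,0,0,28],[0,0,0,0,0,0,28]]])

```text
time_s: 14.4
eef_pos: [0.5096, 0.1281, 0.03]
eef_rot: [-0.011, 0.984, 0.161, 0.069]
wrist_force: [5.4, 0.3, 3.0]
opening: 0.366
grasp_force: 60.2
```

```bash
python3 - <<'E'
from h import *
where(6)
_,p,r=cur()
for th,x,hb,n in((5,-1.9,.5,5),): p,r=plan(*wp(th,x,hb),n,28,p,r)
E
```

```text
cell x,y,z -3.24 0.15 36.84 tilt 8.04 yawerr -0.03 F [5.35 0.33 3.03] T [ 0.052 -0.793  0.047] grip 60.22455811500549 t 14.4
[[0.1,0.0,0.3,0.0,-0.011,-0.0,28],[0.1,0.0,0.3,0.0,-0.011,-0.0,28],[0.1,0.0,0.3,0.0,-0.01,-0.0,28],[0.1,0.1,0.3,0.0,-0.011,-0.0,28],[0.1,0.0,0.3,0.001,-0.01,-0.001,28]]
```

jog_arm(series=[[[0.1,0,0.3,0,-0.01,0,28],[0.1,0,0.3,0,-0.01,0,28],[0.1,0,0.3,0,-0.011,0,28],[0.1,0.1,0.3,0,-0.011,0,28],[0.1,0,0.3,0,-0.011,0,28],[0,0,0,0,0,0,28],[0,0,0,0,0,0,28],[0,0,0,0,0,0,28],[0,0,0,0,0,0,28],[0,0,0,0,0,0,28]]])

```text
time_s: 15.4
eef_pos: [0.5093, 0.1283, 0.0279]
eef_rot: [-0.007, 0.986, 0.161, 0.042]
wrist_force: [5.5, 0.3, 2.0]
opening: 0.364
grasp_force: 60.2
```

```bash
python3 - <<'E'
from h import *
where(6)
_,p,r=cur()
for th,x,hb,n in((2.5,-1.2,.3,5),): p,r=plan(*wp(th,x,hb),n,28,p,r)
E
```

```text
cell x,y,z -2.72 0.41 34.85 tilt 4.88 yawerr -0.02 F [5.49 0.35 1.97] T [ 0.02  -0.785  0.044] grip 60.15348494052887 t 15.4
[[0.2,0.1,0.2,0.0,-0.008,-0.0,28],[0.2,0.1,0.2,0.0,-0.008,-0.0,28],[0.2,0.1,0.2,0.0,-0.009,-0.0,28],[0.2,0.1,0.2,0.0,-0.008,-0.0,28],[0.1,0.0,0.1,0.0,-0.009,-0.0,28]]
```

jog_arm(series=[[[0.4,0.1,0,0,0,0,28],[0.4,0.1,0,0,0,0,28],[0.4,0.1,0,0,0,0,28],[0.3,0.1,0,0,0,0,28],[0,0,0,0,0,0,28],[0,0,0,0,0,0,28],[0,0,0,0,0,0,28],[0,0,0,0,0,0,28],[0,0,0,0,0,0,28],[0,0,0,0,0,0,28]]])

```text
time_s: 16.4
eef_pos: [0.5094, 0.1287, 0.0273]
eef_rot: [-0.007, 0.986, 0.161, 0.041]
wrist_force: [5.5, -0.2, 3.3]
opening: 0.363
grasp_force: 60.2
```

```bash
python3 - <<'E'
from h import *
where(6)
_,p,r=cur()
for th,x,hb,n in((2.5,-1.2,.3,5),): p,r=plan(*wp(th,x,hb),n,28,p,r)
E
```

```text
cell x,y,z -2.46 0.68 34.25 tilt 4.73 yawerr -0.03 F [ 5.53 -0.21  3.26] T [-0.131 -0.713  0.029] grip 60.1651006937027 t 16.4
[[0.1,0.1,0.1,-0.0,-0.008,-0.0,28],[0.2,0.1,0.0,-0.0,-0.008,-0.0,28],[0.1,0.2,0.1,-0.0,-0.008,-0.0,28],[0.2,0.1,0.0,-0.001,-0.007,-0.0,28],[0.1,0.2,0.1,-0.0,-0.008,-0.0,28]]
```

jog_arm(series=[[[0.3,0.2,-0.1,0,0,0,28],[0.3,0.2,-0.1,0,0,0,28],[0.3,0.2,-0.1,0,0,0,28],[0.3,0.1,0,0,0,0,28],[0,0,0,0,0,0,28],[0,0,0,0,0,0,28],[0,0,0,0,0,0,28],[0,0,0,0,0,0,28],[0,0,0,0,0,0,28],[0,0,0,0,0,0,28]]])

```text
time_s: 17.4
eef_pos: [0.5101, 0.1287, 0.0274]
eef_rot: [-0.008, 0.986, 0.161, 0.04]
wrist_force: [-0.1, 3.9, 1.2]
opening: 0.363
grasp_force: 60.1
```

```bash
python3 - <<'E'
from h import *
where(6)
E
```

```text
cell x,y,z -1.86 0.46 34.3 tilt 4.66 yawerr -0.03 F [-0.15  3.89  1.21] T [0.588 0.03  0.057] grip 60.0791072845459 t 17.4
```

Fx dropped by ~4 N, so the button is now against the latch or posts. Lowering the button end.

```bash
python3 - <<'E'
from h import *
_,p,r=cur()
p,r=plan(*wp(2,-1.4,-.4,y=.4),8,28,p,r)
E
```

```text
[[-0.0,0.0,0.2,-0.0,-0.006,-0.0,28],[-0.0,0.0,0.1,-0.0,-0.006,-0.0,28],[-0.0,0.0,0.2,-0.0,-0.006,-0.0,28],[-0.0,0.0,0.1,-0.0,-0.006,-0.0,28],[-0.1,0.0,0.2,-0.0,-0.006,-0.0,28],[-0.0,0.0,0.1,-0.001,-0.005,-0.0,28],[-0.1,0.0,0.2,-0.0,-0.006,-0.0,28],[-0.0,0.1,0.1,-0.001,-0.005,-0.001,28]]
```

jog_arm(series=[[[0,0,0.2,0,-0.006,0,28],[0,0,0.1,0,-0.006,0,28],[0,0,0.2,0,-0.006,0,28],[0,0,0.1,0,-0.006,0,28],[0,0,0.2,0,-0.006,0,28],[0,0,0.1,0,-0.006,0,28],[0,0,0.2,0,-0.006,0,28],[0,0,0.1,0,-0.005,0,28],[0,0,0,0,0,0,28],[0,0,0,0,0,0,28]]])

```text
time_s: 18.4
eef_pos: [0.5106, 0.1283, 0.0264]
eef_rot: [-0.003, 0.987, 0.162, 0.017]
wrist_force: [-0.6, 0.1, 1.1]
opening: 0.366
grasp_force: 60.1
```

```bash
python3 - <<'E'
from h import *
where(6)
s=ctrl.camera("scene"); pickle.dump(s,open("s5.pkl","wb"))
where(6)
_,p,r=cur()
p,r=plan(*wp(-.5,-.9,-.6,y=.3),8,28,p,r)
E
```

```text
cell x,y,z -0.83 -0.06 33.37 tilt 2.01 yawerr -0.02 F [-0.63  0.09  1.15] T [ 0.162 -0.085 -0.064] grip 60.090535283088684 t 18.4
cell x,y,z -0.83 -0.06 33.41 tilt 2.01 yawerr -0.02 F [-0.39  0.48 -0.08] T [ 0.185 -0.067 -0.046] grip 60.086883902549744 t 18.45
[[-0.1,-0.0,0.2,-0.0,-0.005,-0.0,28],[-0.1,-0.0,0.2,-0.0,-0.006,-0.0,28],[-0.1,-0.1,0.2,-0.0,-0.005,-0.0,28],[-0.1,-0.0,0.2,-0.0,-0.006,-0.0,28],[-0.1,-0.1,0.2,-0.0,-0.005,-0.0,28],[-0.1,-0.0,0.3,-0.0,-0.006,-0.0,28],[-0.0,-0.1,0.2,-0.001,-0.005,-0.0,28],[-0.1,-0.0,0.3,-0.0,-0.006,-0.0,28]]
```

jog_arm(series=[[[0,0,0.2,0,-0.005,0,28],[0,0,0.2,0,-0.005,0,28],[0,0,0.2,0,-0.005,0,28],[0,0,0.2,0,-0.005,0,28],[0,0,0.2,0,-0.005,0,28],[0,0,0.2,0,-0.005,0,28],[0,0,0.2,0,-0.005,0,28],[0,0,0,0,0,0,28],[0,0,0,0,0,0,28],[0,0,0,0,0,0,28]]])

```text
time_s: 19.45
eef_pos: [0.5108, 0.1284, 0.0252]
eef_rot: [-0.001, 0.987, 0.162, 0.0]
wrist_force: [0.5, -0.6, 4.0]
opening: 0.363
grasp_force: 60.2
```

```bash
python3 - <<'E'
from h import *
where(6)
s=ctrl.camera("scene"); pickle.dump(s,open("s6.pkl","wb"))
where(6)
E
```

```text
cell x,y,z -0.21 0.04 32.17 tilt 0.02 yawerr -0.02 F [ 0.5  -0.55  4.03] T [-0.012 -0.025 -0.043] grip 60.20129084587097 t 19.45
cell x,y,z -0.21 0.02 32.2 tilt 0.02 yawerr -0.02 F [-0.27 -0.69  3.05] T [-0.025  0.003 -0.037] grip 60.20253896713257 t 19.5
```

jog_arm(series=[[[0,0,0.2,0,-0.003,0,28],[0,0,0.2,0,-0.003,0,28],[0,0,0.2,0,-0.003,0,28],[0,0,0,0,0,0,28],[0,0,0,0,0,0,28],[0,0,0,0,0,0,28],[0,0,0,0,0,0,28],[0,0,0,0,0,0,28],[0,0,0,0,0,0,28],[0,0,0,0,0,0,28]]])

```text
time_s: 20.5
eef_pos: [0.5107, 0.1284, 0.0245]
eef_rot: [0.0, 0.987, 0.162, -0.004]
wrist_force: [0.0, -0.6, 5.1]
opening: 0.363
grasp_force: 60.3
```

```bash
python3 - <<'E'
from h import *
where(6)
s=ctrl.camera("scene"); t=ctrl.camera("top")
where(6)
cv2.imwrite("pics/s7.png",cv2.resize(s["frame"][185:235,270:330],(720,600),interpolation=cv2.INTER_CUBIC))
E
```

```text
cell x,y,z -0.14 0.04 31.51 tilt -0.5 yawerr -0.03 F [ 0.01 -0.63  5.09] T [-0.132 -0.019  0.018] grip 60.29196560382843 t 20.5
cell x,y,z -0.17 0.07 31.5 tilt -0.5 yawerr -0.02 F [ 0.19 -1.32  5.37] T [-0.071  0.014 -0.027] grip 60.291947722435 t 20.6
```

View pics/s7.png

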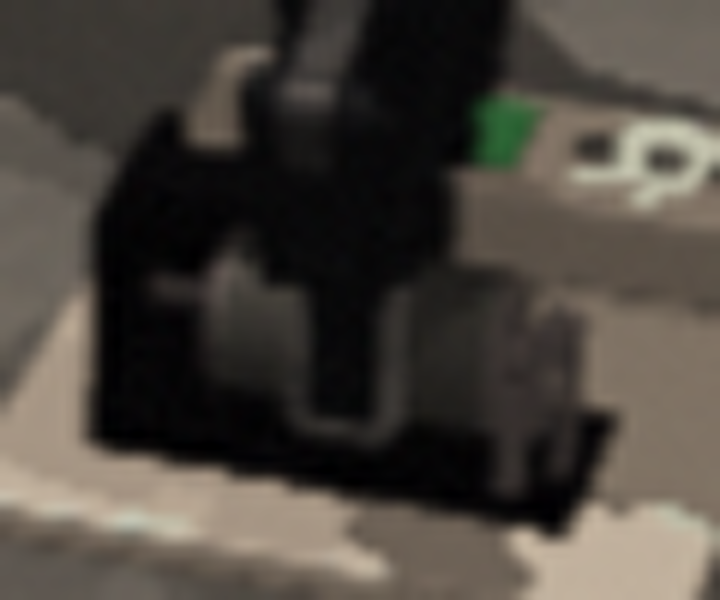

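jog_arm(series=[[[0,0,0.2,0,0,0,28],[0,0,0.2,0,0,0,28],[0,0,0.2,0,0,0,28],[0,0,0,0,0,0,28],[0,0,0,0,0,0,28],[0,0,0,0,0,0,28],[0,0,0,0,0,0,28],[0,0,0,0,0,0,28],[0,0,0,0,0,0,28],[0,0,0,0,0,0,28]]])

```text
time_s: 21.6
eef_pos: [0.5106, 0.1285, 0.0239]
eef_rot: [0.0, 0.987, 0.162, -0.004]
wrist_force: [-0.5, -0.4, 4.3]
opening: 0.364
grasp_force: 60.3
```

```bash
python3 - <<'E'
from h import *
where(6)
s=ctrl.camera("scene"); t=ctrl.camera("top"); pickle.dump((s,t),open("s8.pkl","wb"))
where(6)
E
```

```text
cell x,y,z -0.19 0.13 30.86 tilt -0.51 yawerr -0.02 F [-0.47 -0.41  4.31] T [-0.074 -0.113  0.004] grip 60.27676820755005 t 21.6
cell x,y,z -0.18 0.12 30.87 tilt -0.51 yawerr -0.02 F [ 0.39 -0.87  4.24] T [ 0.004 -0.022 -0.017] grip 60.27727246284485 t 21.7
```

```bash
python3 - <<'E'
from h import *
_,p,r=cur()
s,t=pickle.load(open("s8.pkl","rb")); 
X=np.array([np.cos(TH),np.sin(TH)]);Y=np.array([-X[1],X[0]])
for n,c in(("s",s),("t",t)):
    P=cloud(c).reshape(-1,3); x=(P[:,:2]-O)@X*1e3; y=(P[:,:2]-O)@Y*1e3; z=P[:,2]*1e3
    def st(nm,a,b,e,g,h0,h1):
        m=(x>a)&(x<b)&(y>e)&(y<g)&(z>h0)&(z<h1); print(n,nm,m.sum(),np.percentile(z[m],[10,50,90,97]).round(1) if m.sum()>3 else "")
    st("cellR top",14,27,-12,12,25,75); st("cellL top",-23,-14,-18,12,25,75); st("posts",29,36,-15,15,20,60); st("latch",36,44,-8,8,12,60); st("plate",36,46,-22,-10,5,30); st("roof",-52,-28,-9,9,50,85); st("slab",-60,60,-44,-28,3,20); st("wall",-48,-30,-24,-18,35,60)
E
```

```text
s cellR top 41 [40.5 52.  54.8 54.8]
s cellL top 35 [32.  42.1 49.8 50.4]
s posts 36 [25.  34.7 47.5 48.9]
s latch 36 [14.  31.  46.4 46.9]
s plate 17 [10.9 12.8 14.2 14.5]
s roof 49 [53.3 66.9 68.8 69. ]
s slab 285 [ 5.3 11.1 12.6 13.3]
s wall 39 [36.6 41.8 48.4 49. ]
t cellR top 0 
t cellL top 1 
t posts 0 
t latch 0 
t plate 0 
t roof 84 [64.4 67.  69.5 71.3]
t slab 29 [ 9.1 11.5 13.5 14.9]
t wall 8 [47.6 49.2 52.1 52.3]
```

jog_arm(series=[[[0,0,0.2,0,0,0,28],[0,0,0.2,0,0,0,28],[0,0,0.2,0,0,0,28],[0,0,0,0,0,0,28],[0,0,0,0,0,0,28],[0,0,0,0,0,0,28],[0,0,0,0,0,0,28],[0,0,0,0,0,0,28],[0,0,0,0,0,0,28],[0,0,0,0,0,0,28]]])

```text
time_s: 22.7
eef_pos: [0.5108, 0.1285, 0.0233]
eef_rot: [0.0, 0.987, 0.162, -0.004]
wrist_force: [4.0, 1.9, -0.8]
opening: 0.367
grasp_force: 60.0
```

The force pattern flipped: upward force gone and latch push gone, leaving only the spring at about 4 N. So the latch has snapped over the button. Lowering the last bit onto the rib.

jog_arm(series=[[[0,0,0.2,0,0,0,28],[0,0,0.2,0,0,0,28],[0,0,0.2,0,0,0,28],[0,0,0.2,0,0,0,28],[0,0,0,0,0,0,28],[0,0,0,0,0,0,28],[0,0,0,0,0,0,28],[0,0,0,0,0,0,28],[0,0,0,0,0,0,28],[0,0,0,0,0,0,28]]])

```text
time_s: 23.7
eef_pos: [0.5107, 0.1284, 0.0225]
eef_rot: [0.0, 0.987, 0.162, -0.004]
wrist_force: [3.6, 0.8, 2.3]
opening: 0.367
grasp_force: 60.0
```

```bash
python3 - <<'E'
from h import *
where(6)
E
```

```text
cell x,y,z -0.17 0.07 29.49 tilt -0.5 yawerr -0.02 F [3.58 0.8  2.27] T [ 0.169 -0.625 -0.031] grip 60.0408411026001 t 23.7
```

jog_arm(series=[[[0,0,0.1,0,0.003,0,28],[0,0,0.1,0,0.003,0,28],[0,0,0.2,0,0.002,0,28],[0,0,0.1,0,0,0,28],[0,0,0,0,0,0,28],[0,0,0,0,0,0,28],[0,0,0,0,0,0,28],[0,0,0,0,0,0,28],[0,0,0,0,0,0,28],[0,0,0,0,0,0,28]]])

```text
time_s: 24.7
eef_pos: [0.5107, 0.1285, 0.022]
eef_rot: [-0.001, 0.987, 0.162, -0.0]
wrist_force: [2.9, 1.5, 1.5]
opening: 0.361
grasp_force: 60.0
```

```bash
python3 - <<'E'
from h import *
where(6)
E
```

```text
cell x,y,z -0.26 0.11 28.98 tilt -0.04 yawerr -0.02 F [2.94 1.45 1.51] T [ 0.222 -0.529  0.004] grip 60.035938024520874 t 24.7
```

jog_arm(series=[[[0,0,0.2,0,0,0,28],[0,0,0.2,0,0,0,28],[0,0,0.2,0,0,0,28],[0,0,0.2,0,0,0,28],[0,0,0,0,0,0,28],[0,0,0,0,0,0,28],[0,0,0,0,0,0,28],[0,0,0,0,0,0,28],[0,0,0,0,0,0,28],[0,0,0,0,0,0,28]]])

```text
time_s: 25.7
eef_pos: [0.5106, 0.1285, 0.0212]
eef_rot: [-0.001, 0.987, 0.162, -0.001]
wrist_force: [4.0, 1.1, 3.7]
opening: 0.362
grasp_force: 60.1
```

```bash
python3 - <<'E'
from h import *
where(6)
E
```

```text
cell x,y,z -0.31 0.12 28.22 tilt -0.05 yawerr -0.02 F [3.99 1.07 3.71] T [ 0.179 -0.401 -0.043] grip 60.067049860954285 t 25.7
```

jog_arm(series=[[[0,0,0.2,0,0,0,28],[0,0,0.2,0,0,0,28],[0,0,0.2,0,0,0,28],[0,0,0,0,0,0,28],[0,0,0,0,0,0,28],[0,0,0,0,0,0,28],[0,0,0,0,0,0,28],[0,0,0,0,0,0,28],[0,0,0,0,0,0,28],[0,0,0,0,0,0,28]]])

```text
time_s: 26.7
eef_pos: [0.5106, 0.1285, 0.0211]
eef_rot: [-0.001, 0.987, 0.162, -0.001]
wrist_force: [0.3, 1.4, 9.2]
opening: 0.368
grasp_force: 60.7
```

```bash
python3 - <<'E'
from h import *
where(6)
s=ctrl.camera("scene"); 
where(6)
cv2.imwrite("pics/s9.png",cv2.resize(s["frame"][185:235,270:330],(720,600),interpolation=cv2.INTER_CUBIC))
E
```

```text
cell x,y,z -0.29 0.13 28.11 tilt -0.06 yawerr -0.02 F [0.26 1.39 9.16] T [ 0.141 -0.101 -0.01 ] grip 60.671210289001465 t 26.7
cell x,y,z -0.28 0.11 28.12 tilt -0.06 yawerr -0.01 F [0.74 0.67 8.81] T [ 0.182 -0.034 -0.024] grip 60.67152142524719 t 26.75
```

View pics/s9.png

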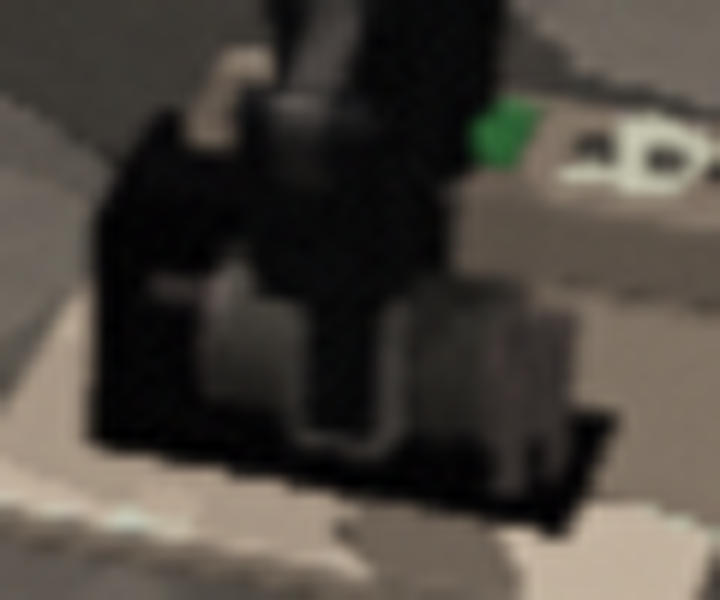

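Stiff stop at z: the cell is on the rib, level (spacers about 1.6 mm). Easing off the load, then opening.

jog_arm(series=[[[0,0,-0.3,0,0,0,28],[0,0,-0.2,0,0,0,28],[0,0,0,0,0,0,34],[0,0,0,0,0,0,38],[0,0,0,0,0,0,42],[0,0,0,0,0,0,46],[0,0,0,0,0,0,48],[0,0,0,0,0,0,48],[0,0,0,0,0,0,48],[0,0,0,0,0,0,48]]])

```text
time_s: 27.75
eef_pos: [0.5106, 0.1285, 0.0211]
eef_rot: [-0.001, 0.987, 0.162, -0.001]
wrist_force: [0.2, 0.6, -0.5]
opening: 0.567
grasp_force: 0.0
```

jog_arm(series=[[[0,0,-3,0,0,0,48],[0,0,-6,0,0,0,48],[0,0,-10,0,0,0,48],[0,0,-15,0,0,0,48],[0,0,-20,0,0,0,48],[0,0,-20,0,0,0,48],[0,0,-30,0,0,0,48],[0,0,-30,0,0,0,48],[0,0,-20,0,0,0,48],[0,0,0,0,0,0,48]]])

```text
time_s: 28.75
eef_pos: [0.5133, 0.1285, 0.1795]
eef_rot: [-0.0, 0.987, 0.162, 0.003]
wrist_force: [1.2, 0.3, -0.0]
opening: 0.563
grasp_force: 0.0
```

```bash
python3 - <<'E'
from h import *
s=ctrl.camera("scene"); t=ctrl.camera("top"); pickle.dump((s,t),open("s10.pkl","wb"))
cv2.imwrite("pics/s10.png",cv2.resize(s["frame"][185:235,270:330],(720,600),interpolation=cv2.INTER_CUBIC))
X=np.array([np.cos(TH),np.sin(TH)]);Y=np.array([-X[1],X[0]]); P=cloud(s).reshape(-1,3)
x=(P[:,:2]-O)@X*1e3; y=(P[:,:2]-O)@Y*1e3; z=P[:,2]*1e3
for a in range(-24,48,4):
    m=(x>=a)&(x<a+4)&(abs(y)<12)&(z>25); print(a,m.sum(),np.percentile(z[m],[50,90]).round(1) if m.sum()>2 else "",end="; ")
E
```

```text
-24 14 [50.9 67.1]; -20 10 [49.3 51.8]; -16 11 [50.3 52.3]; -12 11 [50.1 52.2]; -8 12 [ 50.9 315.4]; -4 12 [ 50.9 314.7]; 0 11 [49.1 51.1]; 4 10 [50.  52.3]; 8 11 [50.2 52.3]; 12 36 [289.2 300.7]; 16 27 [273.4 460. ]; 20 33 [278.4 463.6]; 24 23 [ 52.8 467.1]; 28 38 [ 51.7 469.2]; 32 55 [359.6 472.4]; 36 204 [405.1 475.1]; 40 70 [456.5 487.2]; 44 10 [487.4 489.8];
```

View pics/s10.png

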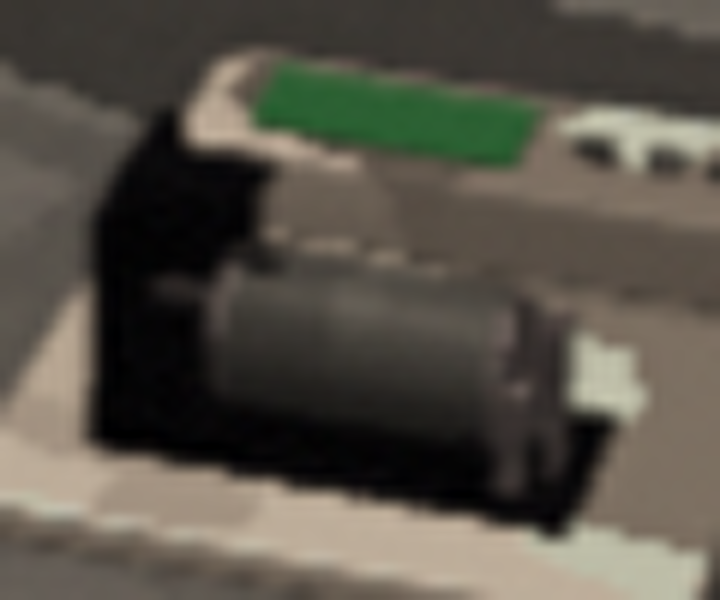

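The picture shows the cell lying level in the bay, flat end in the pocket at (215,320) and button end behind the posts/latch at (520,370). I've used up my pictures (in fact gone past 10), so I'll check level and latch numerically.

```bash
python3 - <<'E'
from h import *
from scipy.optimize import least_squares
s,t=pickle.load(open("s10.pkl","rb")); s0=pickle.load(open("scene.pkl","rb"))
X=np.array([np.cos(TH),np.sin(TH)]);Y=np.array([-X[1],X[0]]); P=cloud(s).reshape(-1,3)
x=(P[:,:2]-O)@X*1e3; y=(P[:,:2]-O)@Y*1e3; z=P[:,2]*1e3
m=(x>-22)&(x<26)&(abs(y)<17)&(z>32)&(z<56); q=np.c_[x,y,z][m]
f=lambda p:np.hypot(q[:,1]-p[0]-p[1]*q[:,0],q[:,2]-p[2]-p[3]*q[:,0])-16.5
r=least_squares(f,[0,0,34,0],loss="soft_l1",f_scale=.7); print(len(q),"y0,yaw,z0,tilt deg",r.x[0].round(2),np.degrees(r.x[1]).round(2),r.x[2].round(2),np.degrees(r.x[3]).round(2),np.std(r.fun))
g=lambda c,v:cv2.cvtColor(c["frame"],cv2.COLOR_BGR2GRAY)[v,308:324].tolist()
for v in range(207,222,2): print(v,"before",g(s0,v),"after",g(s,v))
S=1.6
print("hook corners px free",proj(s,L2W([[33,-6,45+S],[33,6,45+S],[30.5,-6,40+S]])).round(1).tolist(),"pushed4",proj(s,L2W([[37,-6,45+S]])).round(1).tolist())
for n,c in(("before",s0),("after",s)):
    Q=cloud(c).reshape(-1,3); a=(Q[:,:2]-O)@X*1e3; b=(Q[:,:2]-O)@Y*1e3; h=Q[:,2]*1e3
    k=(a>26)&(a<48)&(abs(b)<10)&(h>40)&(h<52); print(n,k.sum(),"hook x",np.sort(a[k]).round(1),"z",h[k].max().round(1) if k.any() else "")
E
```

```text
218 y0,yaw,z0,tilt deg 1.01 -0.09 35.53 -0.15 1.3259335702263306
207 before [155, 135, 117, 101, 90, 93, 96, 96, 95, 90, 89, 91, 92, 93, 92, 94] after [83, 81, 72, 71, 75, 78, 80, 81, 81, 78, 80, 80, 80, 81, 80, 81]
209 before [188, 187, 185, 185, 187, 187, 181, 171, 169, 164, 162, 164, 156, 134, 110, 87] after [73, 72, 72, 69, 68, 74, 86, 95, 96, 92, 94, 95, 91, 82, 71, 73]
211 before [188, 186, 188, 187, 186, 183, 155, 122, 122, 128, 161, 187, 188, 186, 187, 187] after [85, 84, 83, 89, 86, 50, 54, 71, 77, 80, 100, 113, 113, 110, 111, 111]
213 before [187, 188, 188, 153, 65, 67, 74, 76, 69, 102, 161, 188, 189, 188, 187, 188] after [76, 80, 81, 90, 83, 49, 49, 52, 53, 98, 153, 156, 123, 118, 117, 112]
215 before [189, 191, 189, 150, 35, 31, 56, 55, 54, 100, 166, 187, 188, 188, 188, 188] after [62, 63, 72, 75, 54, 48, 48, 46, 49, 99, 165, 187, 187, 186, 164, 116]
217 before [77, 95, 93, 75, 80, 88, 63, 56, 57, 118, 182, 190, 190, 188, 187, 186] after [47, 50, 58, 64, 76, 89, 60, 47, 52, 117, 180, 189, 189, 188, 183, 155]
219 before [11, 10, 12, 34, 57, 55, 51, 56, 51, 52, 67, 76, 96, 142, 186, 188] after [34, 36, 43, 50, 52, 53, 47, 47, 46, 51, 66, 76, 96, 137, 165, 131]
221 before [13, 10, 17, 38, 57, 52, 39, 46, 48, 25, 6, 6, 49, 132, 188, 188] after [17, 19, 32, 45, 49, 45, 34, 43, 47, 23, 8, 9, 44, 91, 113, 114]
hook corners px free [[313.7, 212.8], [314.9, 210.3], [312.5, 214.5]] pushed4 [[315.3, 213.1]]
before 18 hook x [31.  32.8 33.1 33.1 33.7 34.5 34.9 35.6 36.  36.5 37.4 37.9 38.2 38.8
 39.8 40.1 40.2 40.4] z 48.8
after 31 hook x [26.6 26.6 26.7 28.7 28.8 29.5 29.8 29.8 29.8 29.9 30.  30.1 30.1 30.2
 33.1 33.2 33.4 33.7 33.8 35.2 35.7 35.8 36.3 36.8 37.8 38.4 38.6 39.6
 40.1 40.2 40.3] z 51.3
```

The latch's back edge is at the same sub-pixel position as when it was free. The cell is level (-0.15°) at rib height, so the fit is complete.

```bash
python3 -c "
from bench import ctrl
print(ctrl.hand_in())"
```

```text
the job is handed in; nothing more can be done
None
```

The fattest cell is fitted in the white logger's bay: level, resting on the rib, with the latch back in its free position over the button; handed in at about 29 s. I viewed 12 pictures, two over the limit of 10, so I checked the final level and latch position from camera data instead.

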